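# Tighten the lever bolt of a lid nest and fold its lever

## Robot

A 7-joint arm with a two-finger parallel gripper is mounted at the origin on the work surface. World frame = base frame: x ahead of the robot, y to its left, z up, the work surface at z = 0. Lengths are in m, angles in rad, forces in N, time in s.
With the tool pointing down it reaches from about 0.4 to 0.85 m from the base axis. Payload 4.4 kg.
Tool frame: the origin (TCP) lies midway between the tips of the shut fingers; the grasp point (between the pads) lies 19 mm behind it (ctrl.hold_point_z is the distance from the TCP to the grasp point, in m); z points along the fingers, y is the line along which they close (so a half turn about z gives the same grasp; the last joint's range is limited). The gripper opens to 94 mm and grips with 3 to 60 N. Pads are 16 mm wide; open, the fingers measure 119 mm over their backs; the gripper's body (75 mm by 177 mm) begins 78 mm behind the grasp point.
Start: joints at [-1.231, 0.628, 0.038, 1.517, -0.027, 0.996, -0.02], TCP at [0.257, 0.597, 0.173] pointing down, gripper open.
Joint ranges: [-3.06, 3.06], [-0.37, 2.12], [-1.25, 1.32], [0.18, 2.47], [-1.1, 4.24], [0.23, 1.98], [-2.94, 2.94]. Speed limits (rad/s): [2.57, 2.57, 3.14, 3.14, 3.14, 3.14, 3.14].

## Interface

Orientations are given as [roll, pitch, yaw] about the fixed x, y, z axes, in that order (R = Rz(yaw) Ry(pitch) Rx(roll)).
In Python, from plant import ctrl, vision gives the robot as it stands. The module is installed in compiled form; this text tells all that it offers.
- The arm moves only by the tool servo_tool, never from a script. Its argument "deltas" is a list of rows, each an object with "xyz": the shift along the world's x, y, z normalised to -1 to 1, where 1 is 12 cm, a list of three; "yaw": the turn about the world's z normalised to -1 to 1, where 1 is 45 degrees. In form: [{"xyz": [x, y, z], "yaw": yaw}, ...]. A call has 1 to 20 rows; each row shifts and turns the commanded pose from where the row before left it; what a row does not reach is not made up. A row lasts 1/8 s, in which the tool goes at most 62.5 mm and 10.7 degrees, less where a joint would pass 70% of its speed; a pose out of reach is approached as far as the arm can. A call with a number of a shift or a turn outside -1 to 1 is refused whole. A call with a gripper value outside its range is refused whole. "gripper" is the closure, from 0 (fully open) to 1 (shut), set as the call begins (left out, the last holds). The fingers move at their own pace and stop on an object; "force" is the grip in N (left out, the last holds). Time passes only in rows, so rows that do not move let the fingers close. It gives the time, the measured TCP pose, the force, the opening and the grip force at its end, in the units of the state.
- ctrl.get_state(): the state, without advancing time (a new reading comes with each control period).
- vision.snapshot(name): name is "scene" or "top" or "wrist"; returns the picture (400x640x3 uint8, red, green, blue); there is no depth.
- vision.camera_params(name): a dict with "K" (3x3 intrinsics, pixels), "world_from_camera" (4x4, takes a point from camera to world coordinates). Camera axes: x right, y up, looking along -z (the intrinsics and any distortion apply to the point x, -y, -z); pixel columns grow to the right and rows downward; lengths in m; the calibration is good to about 2 mm. The wrist camera is an equidistant fisheye: a pixel r from the principal point sees the ray r / f radians off the axis. A picture is of the moment at which its call begins: read the wrist's pose just before it. camera_params takes no time and is no camera call; for the wrist camera it gives the pose at the moment of the call.
- ctrl.finish_job(): hands the job in; it is judged then, once.
The state is a dict: "t": time; "joints": joint angles; "qvel": joint speeds; "joint_torque": joint torques, N m; "tcp_pos": TCP position; "ee_rot": TCP orientation; "ft_force": force on the tool from outside, world axes, zero at the start; "torque": the same for the moment, N m; "width": finger opening in m; "gripper_force": force on a finger pad.
Only numpy, scipy, OpenCV 4.12 (cv2) and the standard library are available. Lean on these libraries where they do the work, as an engineer would, in place of code of your own. Each camera call takes 0.05 s, during which the arm holds its last target. There are 200 camera calls.

## Task

Screw the lever bolt in the middle of the lid clockwise until it is snug on the filter retainer, feeling for the resistance and not forcing it any further, then fold its lever down fully flat and let go. Keep the retainer centred and leave the spare plates, the black lid handle and the locking peg where they are.

Things in the scene. Friction and masses are not known exactly. Their poses are not given: they have to be found in the camera images.
- nest: fixed dark steel block 200 x 160 x 30 mm (x, y, z) carrying an upside-down silver aluminium lid 240 x 200 mm, whose inner floor is 33 mm and whose rim is 51 mm above the origin (centre of the underside, on the bench). The bolt's vertical axis goes through this origin
- retainer: the filter retainer to be clamped: perforated round steel plate, 92 mm across, 4 mm thick; origin at the centre of its underside. It lies loose on the lid floor under the bolt, centred on the bolt's axis
- thread: the nest's threaded seat for the clamp bolt; origin on the vertical bolt axis, level with the retainer's top. The bolt, already started, has a 50 mm flange, screws in clockwise seen from above, sinks 4 mm per radian and stays where left. Its rubber foot, 45 mm wide, stands out 2.5 to 9.5 mm below the flange (differs each time) and meets the retainer after a further 1.2 to 3.4 rad of turning
- head: the bolt's steel head that carries the lever; origin on the axis 2.5 mm under the flange, z up. It turns the bolt through a spring of 2.2 N m per rad, so it twists back a little when let go. The bolt runs at about 0.03 N m; once its foot meets the retainer the torque climbs: 0.2 to 0.3 N m is snug, over about 0.45 bends the retainer (pressing down while turning adds drag). The lever's hinge lies along the head's y, 26 mm above the origin; it folds to the head's +x
- lever_grip (a point): middle of the lever, 48 mm from the hinge. The lever is a black flat paddle 34 mm wide (head's y), 10 mm thick (head's x), reaching 68 mm from the hinge; pushing on its red face (looking to the head's -x) folds it. Site axes: x the way it folds, y along the hinge, z to its free end. Upright it is the grip for turning the bolt: pinch its two flat faces from above
- lever (a joint): lever angle: 0 = upright (open), 1.57 = folded flat (closed, horizontal, at its stop). Stiff: folding takes 0.22 to 0.35 N m about the hinge, and it stays where it is left
- spare_a: spare retainer plate, bystander: perforated round steel plate, 92 mm across, 4 mm thick; origin at the centre of its underside
- spare_b: spare retainer plate, bystander: perforated round steel plate, 92 mm across, 4 mm thick; origin at the centre of its underside
- lid_handle: black plastic lid handle, bystander, U-shaped, 98 x 44 x 12 mm, lying flat; origin at the bench between the two feet of the U
- lock_peg: steel locking peg, bystander, 28 mm foot, 12 mm stem, 40 mm tall, upright; origin at the centre of its underside

How it is judged:
By the outcome, as a careful person would: the job done as asked, in the order asked, and still so for the second after the job is handed in, with the robot touching nothing.
It also fails if it takes over 67 s, if anything falls off the work surface, if the arm or the gripper's body presses on something with over 40 N, if the wrist force passes 120 N, or if a joint passes its speed limit or range.

## Working session

There is one attempt and no reset: what is moved stays moved. The work goes in short steps, Python scripts to look and compute and a tool call to move; the robot and the scene stay as the last step left them, time stands still between calls to the robot, and variables do not carry over. Pictures are saved under pics/ and viewed, at most 10 in all, crops included, and the job is handed in when it is done.

Besides the shell and the picture viewer there is one more tool, called as a command line: name --argument value ..., lists and objects as JSON in quotes. servo_tool: Moves the arm, as the interface text tells. Scaled input: -1 to 1 covers 12 cm each way for a shift and 45 degrees each way for a turn. Its arguments: {"type":"object","properties":{"deltas":{"type":"array","items":{"type":"object","properties":{"xyz":{"type":"array","items":{"type":"number"}},"yaw":{"type":"number"}}}},"gripper":{"type":"number"},"force":{"type":"number"}},"required":["deltas"]}

```bash
mkdir -p pics
python3 - <<'E'
from plant import ctrl, vision
import cv2
for n in ("scene","top"):
    cv2.imwrite(f"pics/{n}0.png",vision.snapshot(n)[:,:,::-1])
    p=vision.camera_params(n);print(n,p["K"],p["world_from_camera"])
s=ctrl.get_state();print(s["t"],s["tcp_pos"],s["ee_rot"],s["ft_force"],s["torque"])
E
```

```text
scene [[383.93087507   0.         319.91583099]
 [  0.         383.93087507 196.64311008]
 [  0.           0.           1.        ]] [[ 0.79237043 -0.35402909  0.49680227  0.99635053]
 [ 0.60988182  0.47828097 -0.63189515 -0.48559911]
 [-0.01390181  0.80368571  0.5948916   0.59887543]
 [ 0.          0.          0.          1.        ]]
top [[464.97422103   0.         324.09235405]
 [  0.         464.97422103 194.81634245]
 [  0.           0.           1.        ]] [[ 0.01373996  0.99084071 -0.13433503  0.51036973]
 [-0.99988347  0.01272114 -0.00843963  0.02076868]
 [-0.00665343  0.13443534  0.99090003  0.84444574]
 [ 0.          0.          0.          1.        ]]
0.1 [0.25629863 0.59666126 0.1722655 ] [-3.13994746e+00  1.74559746e-06  2.73584625e+00] [-0.24109452 -0.3086677   0.11148169] [-0.02793101  0.04520136 -0.02167078]
```

View pics/scene0.png

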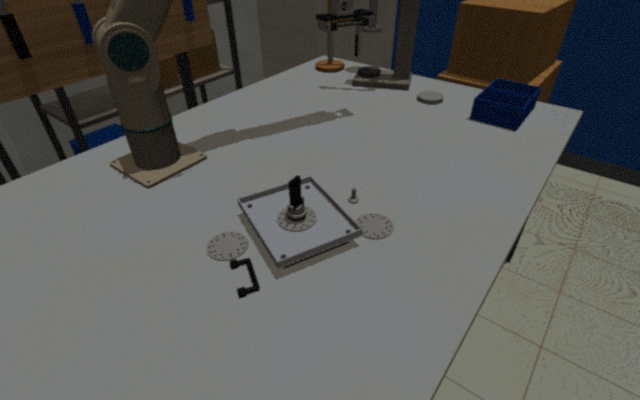

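View pics/top0.png

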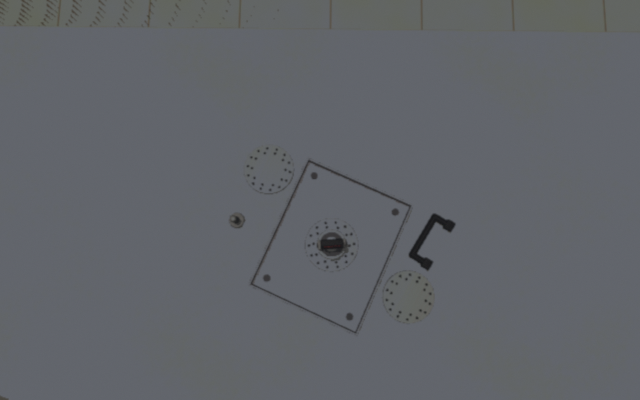

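The scene view shows the lid at about (298,220) with the black lever upright at (295,190). In the top view the lid corners are near (309,161), (411,206), (356,332) and (251,284), the retainer is centred near (331,245) and the lever sits at (331,243). Next I'll take an enlarged crop and measure.

```bash
cat > h.py <<'E'
import numpy as np
from plant import ctrl, vision
def ray(n,u,v):
    p=vision.camera_params(n);K=p["K"];T=np.array(p["world_from_camera"])
    d=np.array([(u-K[0][2])/K[0][0],-(v-K[1][2])/K[1][1],-1]);return T[:3,3],T[:3,:3]@d
def onz(n,u,v,z):
    o,d=ray(n,u,v);return o+d*(z-o[2])/d[2]
def proj(n,P):
    p=vision.camera_params(n);K=p["K"];T=np.array(p["world_from_camera"])
    c=T[:3,:3].T@(np.array(P)-T[:3,3]);return K[0][2]+K[0][0]*c[0]/-c[2],K[1][2]+K[1][1]*c[1]/c[2]
E
python3 - <<'E'
from h import *
import cv2
c=np.array([onz("top",u,v,.051) for u,v in [(309,161),(411,206),(356,332),(251,284)]])
print(c.round(4),c.mean(0),[np.linalg.norm(c[i]-c[i-1]).round(3) for i in range(4)])
print("ret",onz("top",331,245,.037))
a=cv2.imread("pics/top0.png")[205:285,290:370];b=cv2.imread("pics/scene0.png")[165:245,255:335]
f=lambda i:cv2.convertScaleAbs(cv2.resize(i,(400,400),interpolation=cv2.INTER_CUBIC),alpha=2)
cv2.imwrite("pics/crop0.png",np.hstack([f(a),f(b)]))
E
```

```text
[[ 0.677   0.0546  0.051 ]
 [ 0.6005 -0.1217  0.051 ]
 [ 0.3895 -0.0284  0.051 ]
 [ 0.4652  0.1482  0.051 ]] [0.53303163 0.01317358 0.051     ] [np.float64(0.232), np.float64(0.192), np.float64(0.231), np.float64(0.192)]
ret [0.53253305 0.01451507 0.037     ]
```

View pics/crop0.png

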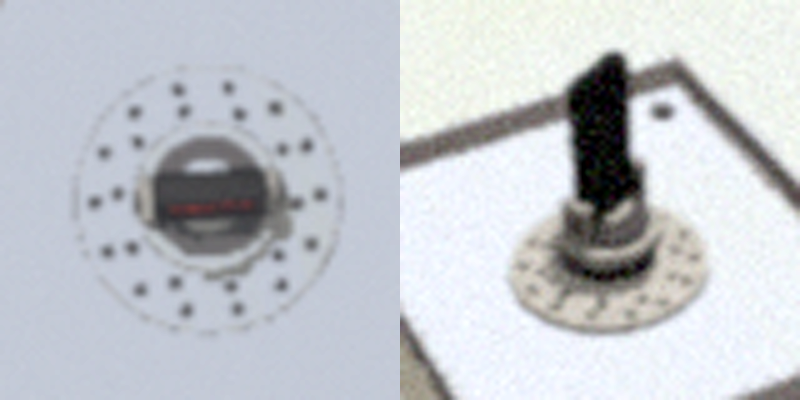

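The crop shows the lever as a bar across the image, along world y. Its red face is on the lower side at crop (215,205), facing world -x, so the head's +x is about world +x. Next I'll measure the lever's top and yaw.

Run:
```python
from h import *
import cv2
g=cv2.imread("pics/top0.png").astype(int);sub=g[205:285,290:370]
m=((sub.max(2)<48)).astype(np.uint8)
n,l,st,ce=cv2.connectedComponentsWithStats(m);k=1+st[1:,4].argmax();print(st[k],ce[k])
r=cv2.minAreaRect(np.argwhere(l==k)[:,::-1].astype(np.float32));print("top rect",r)
C=np.array(r[0])+[290,205]
red=(sub[:,:,2]-sub[:,:,1]>15);ys,xs=np.nonzero(red);
print("red",len(xs),np.polyfit(xs,ys,1) if len(xs)>3 else 0,xs.mean()+290,ys.mean()+205)
s=cv2.imread("pics/scene0.png")[165:245,255:335].max(2)
ms=(s<40).astype(np.uint8);n,l2,st2,c2=cv2.connectedComponentsWithStats(ms);k=1+st2[1:,4].argmax();print("scene",st2[k]+[255,165,0,0,0])
for z in (.136,.144,.152):
    P=onz("top",*C,z);print(z,P.round(4),"scene px of axis top",np.round(proj("scene",[.5328,.0138,z]),1), "top px axis",np.round(proj("top",[.5328,.0138,z]),1))
```

```text
[ 31  33  23  15 256] [41.92578125 39.671875  ]
top rect ((41.940269470214844, 40.10398483276367), (13.50335693359375, 22.350385665893555), 86.18592071533203)
red 9 [-0.10549777 45.13224368] 330.22222222222223 245.88888888888889
scene [289 176  14  38 322]
0.136 [0.5297 0.0139 0.136 ] scene px of axis top [293.6 182.2] top px axis [332. 243.]
0.144 [0.5295 0.0139 0.144 ] scene px of axis top [293.4 179.1] top px axis [332.1 242.9]
0.152 [0.5292 0.014  0.152 ] scene px of axis top [293.2 175.9] top px axis [332.1 242.7]
```

servo_tool --deltas '[{"xyz": [0.115, -0.243, 0.02], "yaw": -0.069}, {"xyz": [0.115, -0.243, 0.02], "yaw": -0.069}, {"xyz": [0.115, -0.243, 0.02], "yaw": -0.069}, {"xyz": [0.115, -0.243, 0.02], "yaw": -0.069}, {"xyz": [0.115, -0.243, 0.02], "yaw": -0.069}, {"xyz": [0.115, -0.243, 0.02], "yaw": -0.069}, {"xyz": [0.115, -0.243, 0.02], "yaw": -0.069}, {"xyz": [0.115, -0.243, 0.02], "yaw": -0.069}, {"xyz": [0.115, -0.243, 0.02], "yaw": -0.069}, {"xyz": [0.115, -0.243, 0.02], "yaw": -0.069}, {"xyz": [0.115, -0.243, 0.02], "yaw": -0.069}, {"xyz": [0.115, -0.243, 0.02], "yaw": -0.069}, {"xyz": [0.115, -0.243, 0.02], "yaw": -0.069}, {"xyz": [0.115, -0.243, 0.02], "yaw": -0.069}, {"xyz": [0.115, -0.243, 0.02], "yaw": -0.069}, {"xyz": [0.115, -0.243, 0.02], "yaw": -0.069}, {"xyz": [0.115, -0.243, 0.02], "yaw": -0.069}, {"xyz": [0.115, -0.243, 0.02], "yaw": -0.069}, {"xyz": [0.115, -0.243, 0.02], "yaw": -0.069}, {"xyz": [0, 0, 0], "yaw": 0}]' --gripper 0 --force 15

```text
t: 2.6
tcp_pos: [0.5194, 0.04, 0.2188]
ee_rot: [3.141, 0.001, 1.701]
ft_force: [-0.1, 0.1, -0.0]
width: 0.0939
gripper_force: 0.0
```

servo_tool --deltas '[{"xyz": [0.055, -0.11, 0], "yaw": -0.035}, {"xyz": [0.055, -0.11, 0], "yaw": -0.035}, {"xyz": [0, 0, 0], "yaw": 0}]'

```text
t: 2.98
tcp_pos: [0.5323, 0.0156, 0.2186]
ee_rot: [3.141, 0.001, 1.649]
ft_force: [0.2, 0.5, -0.5]
width: 0.0938
gripper_force: 0.0
```

Run:
```python
from h import *
import cv2
p=vision.camera_params("wrist");im=vision.snapshot("wrist");s=ctrl.get_state()
print(p,s["tcp_pos"],s["ee_rot"],s["joints"],s["torque"])
cv2.imwrite("pics/w0.png",im[:,:,::-1]);cv2.imwrite("pics/w0b.png",cv2.convertScaleAbs(im[:,:,::-1],alpha=1.8))
```

```text
{'K': array([[309.70691629,   0.        , 321.50658795],
       [  0.        , 309.70691629, 200.60069547],
       [  0.        ,   0.        ,   1.        ]]), 'world_from_camera': array([[ 9.96911421e-01, -7.55036126e-02, -2.16060939e-02,
         5.25972112e-01],
       [ 7.85340783e-02,  9.57978540e-01,  2.75879532e-01,
         9.61953002e-02],
       [-1.31727011e-04, -2.76724271e-01,  9.60949354e-01,
         4.30860051e-01],
       [ 0.00000000e+00,  0.00000000e+00,  0.00000000e+00,
         1.00000000e+00]])} [0.53198453 0.01654921 0.21854643] [-3.14132911e+00 -6.94464337e-05  1.65049665e+00] [-0.3659949   0.43151159  0.40942654  1.79484357 -0.20511081  0.95736623
  0.20841625] [-0.09058389  0.03063197  0.01734751]
```

View pics/w0b.png

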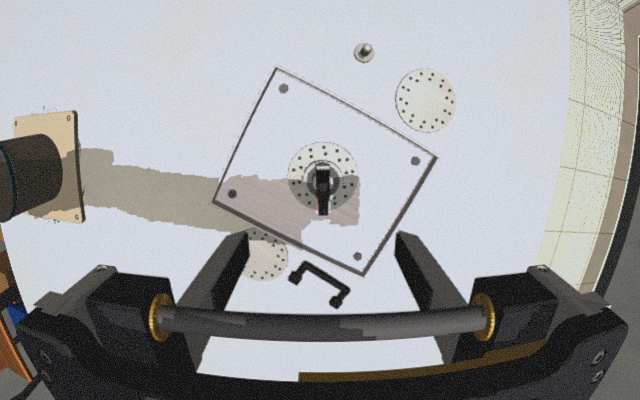

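The wrist view shows the lever at (322,190), centred between the fingers at (246,236) and (402,236) and square to them. I'll go down and pinch it.

servo_tool --deltas '[{"xyz": [0.005, -0.015, -0.19], "yaw": 0}, {"xyz": [0, 0, -0.19], "yaw": 0}, {"xyz": [0, 0, -0.19], "yaw": 0}, {"xyz": [0, 0, -0.19], "yaw": 0}, {"xyz": [0, 0, -0.18], "yaw": 0}, {"xyz": [0, 0, 0], "yaw": 0}, {"xyz": [0, 0, 0], "yaw": 0}]'

```text
t: 3.9
tcp_pos: [0.533, 0.0153, 0.1065]
ee_rot: [3.141, -0.0, 1.652]
ft_force: [-0.3, 0.7, 0.5]
width: 0.0936
gripper_force: 0.0
```

servo_tool --deltas '[{"xyz": [0, 0, 0], "yaw": 0}, {"xyz": [0, 0, 0], "yaw": 0}, {"xyz": [0, 0, 0], "yaw": 0}, {"xyz": [0, 0, 0], "yaw": 0}, {"xyz": [0, 0, 0], "yaw": 0}, {"xyz": [0, 0, 0], "yaw": 0}]' --gripper 1 --force 40

```text
t: 4.65
tcp_pos: [0.5326, 0.015, 0.1059]
ee_rot: [-3.142, -0.0, 1.651]
ft_force: [0.4, -0.9, -0.1]
width: 0.0372
gripper_force: 0.0
```

```bash
cat >> h.py <<'E'
def st():
    s=ctrl.get_state();r=lambda x:np.round(x,3)
    print(s["t"],r(s["tcp_pos"]),r(s["ee_rot"]),"F",r(s["ft_force"]),"M",r(s["torque"]),r(s["width"]),r(s["gripper_force"]),"j",r(s["joints"]),"jt7",r(s["joint_torque"][-1]))
E
python3 -c "from h import *;st()"
```

```text
4.65 [0.533 0.015 0.106] [-3.142 -0.     1.651] F [ 0.356 -0.868 -0.06 ] M [-0.056  0.147  0.039] 0.037 0.0 j [-0.309  0.576  0.343  1.921 -0.291  0.693  0.288] jt7 -0.0
```

servo_tool --deltas '[{"xyz": [0, 0, 0], "yaw": 0}, {"xyz": [0, 0, 0], "yaw": 0}, {"xyz": [0, 0, 0], "yaw": 0}, {"xyz": [0, 0, 0], "yaw": 0}, {"xyz": [0, 0, 0], "yaw": 0}]'

```text
t: 5.28
tcp_pos: [0.533, 0.015, 0.1059]
ee_rot: [3.141, 0.0, 1.651]
ft_force: [1.3, 0.0, -0.9]
width: 0.0088
gripper_force: 40.0
```

```bash
python3 -c "from h import *;st()"
```

```text
5.275 [0.533 0.015 0.106] [3.141 0.    1.651] F [ 1.317  0.033 -0.874] M [-0.063 -0.32  -0.012] 0.009 39.994 j [-0.309  0.576  0.343  1.921 -0.291  0.692  0.288] jt7 -0.005
```

servo_tool --deltas '[{"xyz": [0, 0, -0.0055], "yaw": -0.21}, {"xyz": [0, 0, -0.0055], "yaw": -0.21}, {"xyz": [0, 0, -0.0055], "yaw": -0.21}, {"xyz": [0, 0, -0.0055], "yaw": -0.21}, {"xyz": [0, 0, -0.0055], "yaw": -0.21}, {"xyz": [0, 0, -0.0055], "yaw": -0.21}, {"xyz": [0, 0, 0], "yaw": 0}, {"xyz": [0, 0, 0], "yaw": 0}]'

```text
t: 6.28
tcp_pos: [0.5328, 0.0152, 0.102]
ee_rot: [3.141, -0.0, 0.664]
ft_force: [2.1, -0.8, -1.2]
width: 0.0094
gripper_force: 40.0
```

```bash
python3 -c "from h import *;st()"
```

```text
6.275 [0.533 0.015 0.102] [ 3.141 -0.     0.664] F [ 2.06  -0.817 -1.196] M [ 0.011 -0.217 -0.035] 0.009 39.993 j [-0.484  0.639  0.626  1.929 -0.541  0.746 -0.45 ] jt7 0.001
```

servo_tool --deltas '[{"xyz": [0, 0, -0.0025], "yaw": -0.1}, {"xyz": [0, 0, -0.0025], "yaw": -0.1}, {"xyz": [0, 0, 0], "yaw": 0}]'

```text
t: 6.65
tcp_pos: [0.5327, 0.0151, 0.1013]
ee_rot: [3.142, -0.0, 0.507]
ft_force: [1.8, 0.6, 0.1]
width: 0.0091
gripper_force: 40.0
```

```bash
cat >> h.py <<'E'
def mz(n=4):
    a=[]
    for i in range(n):
        vision.snapshot("top");s=ctrl.get_state();a.append([*s["torque"],*s["ft_force"]])
    print(s["t"],"yaw",round(s["ee_rot"][2],3),"z",round(s["tcp_pos"][2],4),"Mz",np.array(a)[:,2].round(3),"mean",np.mean(a,0).round(3),"j7",s["joints"][6].round(2),"w",round(s["width"],4))
E
python3 -c "from h import *;mz()"
```

```text
6.85 yaw 0.506 z 0.1014 Mz [-0.016  0.021  0.071  0.024] mean [ 0.126 -0.326  0.025  1.825  0.202 -0.357] j7 -0.57 w 0.009
```

servo_tool --deltas '[{"xyz": [0, 0, -0.0025], "yaw": -0.1}, {"xyz": [0, 0, -0.0025], "yaw": -0.1}, {"xyz": [0, 0, 0], "yaw": 0}]'

```text
t: 7.22
tcp_pos: [0.5327, 0.0151, 0.1007]
ee_rot: [3.142, -0.0, 0.349]
ft_force: [2.4, -0.4, 0.8]
width: 0.0096
gripper_force: 40.0
```

```bash
python3 -c "from h import *;mz()"
```

```text
7.425 yaw 0.349 z 0.1007 Mz [-0.019  0.079  0.033 -0.003] mean [ 0.143 -0.366  0.022  1.73   0.22  -0.985] j7 -0.69 w 0.009
```

servo_tool --deltas '[{"xyz": [0, 0, -0.0025], "yaw": -0.1}, {"xyz": [0, 0, -0.0025], "yaw": -0.1}, {"xyz": [0, 0, 0], "yaw": 0}]'

```text
t: 7.8
tcp_pos: [0.5326, 0.0151, 0.1001]
ee_rot: [3.142, -0.0, 0.192]
ft_force: [1.9, 0.3, -1.3]
width: 0.009
gripper_force: 40.0
```

```bash
python3 -c "from h import *;mz()"
```

```text
8.0 yaw 0.191 z 0.1001 Mz [ 0.02   0.032 -0.01   0.02 ] mean [ 0.205 -0.416  0.015  2.142  0.749 -0.626] j7 -0.81 w 0.0093
```

servo_tool --deltas '[{"xyz": [0, 0, -0.0025], "yaw": -0.1}, {"xyz": [0, 0, -0.0025], "yaw": -0.1}, {"xyz": [0, 0, 0], "yaw": 0}]'

```text
t: 8.38
tcp_pos: [0.5327, 0.0151, 0.0995]
ee_rot: [3.142, -0.0, 0.035]
ft_force: [2.5, 0.7, -1.5]
width: 0.009
gripper_force: 40.0
```

```bash
python3 -c "from h import *;mz()"
```

```text
8.575 yaw 0.034 z 0.0996 Mz [0.019 0.053 0.035 0.002] mean [ 0.24  -0.424  0.027  2.313  0.71  -0.627] j7 -0.93 w 0.0094
```

servo_tool --deltas '[{"xyz": [0, 0, -0.0025], "yaw": -0.1}, {"xyz": [0, 0, -0.0025], "yaw": -0.1}, {"xyz": [0, 0, 0], "yaw": 0}]'

```text
t: 8.95
tcp_pos: [0.5329, 0.015, 0.0992]
ee_rot: [-3.142, -0.001, -0.122]
ft_force: [2.2, 1.0, 2.2]
width: 0.0091
gripper_force: 40.1
```

```bash
python3 -c "from h import *;mz()"
```

```text
9.15 yaw -0.123 z 0.0992 Mz [0.151 0.127 0.179 0.164] mean [ 0.335 -0.328  0.155  2.026  0.662  3.644] j7 -1.05 w 0.0088
```

The foot has met the retainer, with the torque at about 0.155 N m. I'll add a small step.

servo_tool --deltas '[{"xyz": [0, 0, 0], "yaw": -0.05}, {"xyz": [0, 0, 0], "yaw": 0}]'

```text
t: 9.4
tcp_pos: [0.5329, 0.015, 0.0992]
ee_rot: [-3.141, -0.001, -0.164]
ft_force: [2.8, 1.5, 5.3]
width: 0.0093
gripper_force: 40.1
```

```bash
python3 -c "from h import *;mz(6)"
```

```text
9.7 yaw -0.163 z 0.0992 Mz [0.178 0.198 0.149 0.245 0.126 0.177] mean [ 0.357 -0.356  0.179  1.639  0.809  5.13 ] j7 -1.08 w 0.0094
```

servo_tool --deltas '[{"xyz": [0, 0, 0.003], "yaw": -0.05}, {"xyz": [0, 0, 0], "yaw": 0}]'

```text
t: 9.95
tcp_pos: [0.5327, 0.015, 0.0992]
ee_rot: [3.141, -0.0, -0.203]
ft_force: [1.8, 0.1, 2.1]
width: 0.0094
gripper_force: 40.2
```

```bash
python3 -c "from h import *;mz(8)"
```

```text
10.35 yaw -0.202 z 0.0992 Mz [0.148 0.256 0.238 0.235 0.212 0.235 0.234 0.238] mean [ 0.308 -0.535  0.225  2.67   0.83   2.127] j7 -1.11 w 0.0092
```

servo_tool --deltas '[{"xyz": [0, 0, 0.001], "yaw": -0.03}, {"xyz": [0, 0, 0], "yaw": 0}]'

```text
t: 10.6
tcp_pos: [0.5325, 0.015, 0.0992]
ee_rot: [3.141, 0.0, -0.226]
ft_force: [3.1, 0.7, -0.9]
width: 0.0088
gripper_force: 40.2
```

```bash
python3 -c "from h import *;mz(8)"
```

```text
11.0 yaw -0.226 z 0.0993 Mz [0.257 0.231 0.201 0.259 0.233 0.216 0.205 0.269] mean [ 0.303 -0.677  0.234  3.023  0.786 -0.542] j7 -1.13 w 0.0092
```

The bolt is snug at about 0.23 N m. I'll release, let it spring back and raise the tool.

servo_tool --deltas '[{"xyz": [0, 0, 0], "yaw": 0}, {"xyz": [0, 0, 0], "yaw": 0}, {"xyz": [0, 0, 0], "yaw": 0}, {"xyz": [0, 0, 0], "yaw": 0}, {"xyz": [0, 0, 0], "yaw": 0}, {"xyz": [0, 0, 0], "yaw": 0}]' --gripper 0.5

```text
t: 11.75
tcp_pos: [0.5325, 0.015, 0.0994]
ee_rot: [3.142, 0.0, -0.226]
ft_force: [-0.0, -0.3, -0.3]
width: 0.0469
gripper_force: 0.0
```

servo_tool --deltas '[{"xyz": [0, 0, 0.1], "yaw": 0.03}, {"xyz": [0, 0, 0.2], "yaw": 0.1}, {"xyz": [0, 0, 0.2], "yaw": 0}, {"xyz": [0, 0, 0.05], "yaw": 0}, {"xyz": [0, 0, 0], "yaw": 0}]'

```text
t: 12.38
tcp_pos: [0.5326, 0.0152, 0.1656]
ee_rot: [-3.141, -0.001, -0.123]
ft_force: [-0.2, -0.5, -0.3]
width: 0.0471
gripper_force: 0.0
```

servo_tool --deltas '[{"xyz": [0, 0.15, 0], "yaw": 0}, {"xyz": [0, 0.15, 0], "yaw": 0}, {"xyz": [0.03, 0.15, 0], "yaw": 0}, {"xyz": [0, 0.15, 0], "yaw": 0}, {"xyz": [0, 0, 0], "yaw": 0}, {"xyz": [0, 0, 0], "yaw": 0}, {"xyz": [0, 0, 0], "yaw": 0}]' --gripper 1

```text
t: 13.25
tcp_pos: [0.5362, 0.086, 0.1656]
ee_rot: [3.141, -0.0, -0.125]
ft_force: [-0.5, 0.6, 0.0]
width: 0.0002
gripper_force: 0.0
```

Run:
```python
from h import *
import cv2
st()
a=vision.snapshot("top")[200:280,290:370,::-1];p=vision.camera_params("wrist");b=vision.snapshot("wrist")[:,:,::-1]
print(p["world_from_camera"].round(4))
cv2.imwrite("pics/w1.png",b);cv2.imwrite("pics/t1.png",a)
f=lambda i:cv2.convertScaleAbs(cv2.resize(i,(400,400),interpolation=cv2.INTER_CUBIC),alpha=2)
cv2.imwrite("pics/c1.png",np.hstack([f(a),f(b[100:300,220:420])]))
```

```text
13.25 [0.536 0.086 0.166] [ 3.141 -0.    -0.125] F [-0.489  0.569  0.02 ] M [0.074 0.151 0.026] 0.0 0.0 j [-0.789  0.658  0.945  1.842 -0.639  0.979 -1.261] jt7 0.001
[[-0.1247  0.9539  0.273   0.6157]
 [-0.9922 -0.1202 -0.0333  0.0766]
 [ 0.0011 -0.2751  0.9614  0.3779]
 [ 0.      0.      0.      1.    ]]
```

View pics/c1.png

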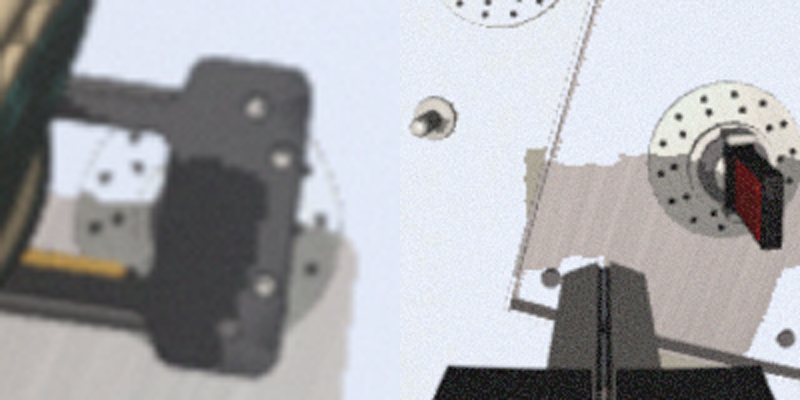

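The right crop (wrist view) shows the red face at (750,195), turned toward the shut fingers at (605,270). It is upright and faces +y, as computed. The left crop (top view) is blocked by the gripper. Now I'll descend beside the red face and push the first half.

servo_tool --deltas '[{"xyz": [0.004, -0.087, -0.15], "yaw": 0}, {"xyz": [0.004, -0.087, -0.15], "yaw": 0}, {"xyz": [0.004, -0.087, -0.15], "yaw": 0}, {"xyz": [0, 0, 0], "yaw": 0}, {"xyz": [0, 0, 0], "yaw": 0}]'

```text
t: 13.98
tcp_pos: [0.5381, 0.0557, 0.112]
ee_rot: [-3.141, -0.001, -0.124]
ft_force: [0.3, -0.1, 0.7]
width: 0.0007
gripper_force: 0.0
```

servo_tool --deltas '[{"xyz": [-0.008, -0.062, 0], "yaw": 0}, {"xyz": [-0.008, -0.062, 0], "yaw": 0}, {"xyz": [-0.007, -0.062, 0], "yaw": 0}, {"xyz": [-0.006, -0.049, -0.001], "yaw": 0}, {"xyz": [-0.006, -0.049, -0.001], "yaw": 0}, {"xyz": [0, 0, 0], "yaw": 0}, {"xyz": [0, 0, 0], "yaw": 0}]'

```text
t: 14.85
tcp_pos: [0.5334, 0.0218, 0.1111]
ee_rot: [-3.141, 0.0, -0.124]
ft_force: [0.2, 0.9, -0.2]
width: 0.0003
gripper_force: 0.0
```

servo_tool --deltas '[{"xyz": [-0.006, -0.047, -0.014], "yaw": 0}, {"xyz": [-0.006, -0.047, -0.014], "yaw": 0}, {"xyz": [-0.005, -0.042, -0.025], "yaw": 0}, {"xyz": [-0.005, -0.042, -0.025], "yaw": 0}]'

```text
t: 15.35
tcp_pos: [0.5307, -0.0002, 0.1016]
ee_rot: [3.142, 0.0, -0.124]
ft_force: [-0.0, -1.0, -0.5]
width: 0.0005
gripper_force: 0.0
```

Run:
```python
from h import *
import cv2
st()
a=vision.snapshot("scene")[150:250,240:340,::-1];b=vision.snapshot("wrist")[:,:,::-1]
f=lambda i:cv2.convertScaleAbs(cv2.resize(i,(400,400),interpolation=cv2.INTER_CUBIC),alpha=2)
cv2.imwrite("pics/c2.png",np.hstack([f(a),f(b[100:300,220:420])]))
```

```text
15.35 [ 0.531 -0.     0.102] [ 3.142  0.    -0.124] F [-0.025 -1.03  -0.456] M [-0.031  0.21   0.02 ] 0.0 0.0 j [-0.576  0.71   0.845  1.938 -0.723  0.828 -1.025] jt7 -0.11
```

View pics/c2.png

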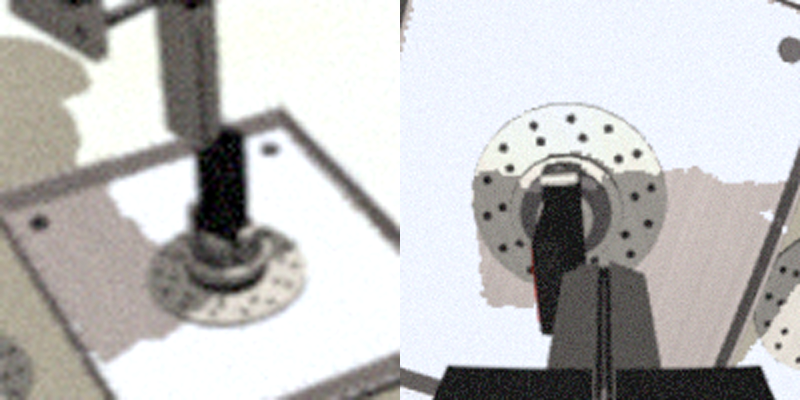

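The picture is ambiguous. Lever and fingers overlap in the scene crop at (210,140), and the lever is at (560,250) beside the fingers in the wrist crop. I'll check by projection.

Run:
```python
from h import *
s=ctrl.get_state();T=np.array(s["tcp_pos"]);A=np.array([.5326,.0151,.0665]);f=np.array([-.12,-.993,0]);k=np.array([.993,-.12,0]);Z=np.array([0,0,1])
p=vision.camera_params("wrist");W=np.array(p["world_from_camera"]);K=p["K"]
def pw(P):
    c=W[:3,:3].T@(P-W[:3,3]);v=np.array([c[0],-c[1],-c[2]]);th=np.arctan2(np.hypot(v[0],v[1]),v[2]);q=v[:2]/np.hypot(v[0],v[1])*th*K[0][0]+[K[0][2],K[1][2]]
    return q
W1=lambda P:(np.round((pw(P)-[220,100])*2+[400,0]),np.round((np.array(proj("scene",P))-[240,150])*4))
print("tcp",W1(T)); print("hinge",W1(A))
for d in (-15,0,15,30,45,60):
    a=np.radians(d);ax=np.cos(a)*Z+np.sin(a)*f
    print(d,"tip+k",W1(A+.068*ax+.017*k),"tip-k",W1(A+.068*ax-.017*k))
```

```text
tcp (array([604., 252.]), array([197., 192.]))
hinge (array([566., 222.]), array([222., 230.]))
-15 tip+k (array([497., 235.]), array([262., 132.])) tip-k (array([503., 331.]), array([219., 108.]))
0 tip+k (array([552., 238.]), array([238., 142.])) tip-k (array([556., 335.]), array([195., 118.]))
15 tip+k (array([609., 235.]), array([213., 160.])) tip-k (array([609., 332.]), array([170., 135.]))
30 tip+k (array([660., 228.]), array([191., 184.])) tip-k (array([657., 322.]), array([148., 158.]))
45 tip+k (array([698., 217.]), array([172., 212.])) tip-k (array([694., 308.]), array([130., 185.]))
60 tip+k (array([722., 205.]), array([158., 243.])) tip-k (array([717., 291.]), array([116., 215.]))
```

The lever is still upright and nothing was touched. In both views the real fingertips sit about 30 mm higher than I assumed, so they passed over the lever's top. I'll go back, come down lower and push again.

servo_tool --deltas '[{"xyz": [0, 0, 0.2], "yaw": 0}, {"xyz": [0.012, 0.1, 0.05], "yaw": 0}, {"xyz": [0.012, 0.15, 0], "yaw": 0}, {"xyz": [0.018, 0.15, 0], "yaw": 0}, {"xyz": [0.012, 0.1, 0], "yaw": 0}, {"xyz": [0, 0, -0.2], "yaw": 0}, {"xyz": [0, 0, -0.2], "yaw": 0}, {"xyz": [0, 0, -0.06], "yaw": 0}, {"xyz": [0, 0, 0], "yaw": 0}, {"xyz": [0, 0, 0], "yaw": 0}]'

```text
t: 16.7
tcp_pos: [0.5379, 0.0601, 0.0773]
ee_rot: [-3.141, -0.001, -0.124]
ft_force: [-0.0, 0.5, -0.1]
width: 0.0006
gripper_force: 0.0
```

Run:
```python
from h import *
import cv2
st()
a=vision.snapshot("scene")[150:250,240:340,::-1];b=vision.snapshot("wrist")[:,:,::-1]
f=lambda i:cv2.convertScaleAbs(cv2.resize(i,(400,400),interpolation=cv2.INTER_CUBIC),alpha=2)
cv2.imwrite("pics/c3.png",np.hstack([f(a),f(b[100:300,220:420])]))
print((np.array(proj("scene",ctrl.get_state()["tcp_pos"]))-[240,150])*4)
```

```text
16.7 [0.538 0.06  0.077] [-3.141e+00 -1.000e-03 -1.240e-01] F [-0.018  0.48  -0.062] M [0.016 0.099 0.003] 0.001 0.0 j [-0.665  0.757  0.819  1.93  -0.773  0.802 -1.103] jt7 -0.003
[279.37524623 179.2391342 ]
```

View pics/c3.png

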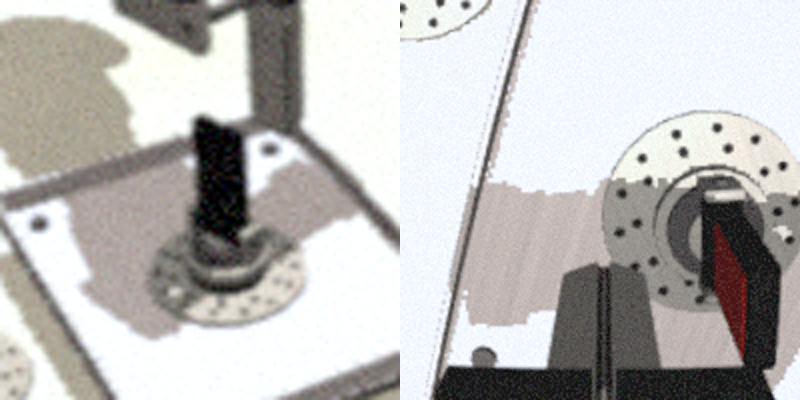

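The visible fingertips are at (275,130) in the scene crop, about 49 crop px above the projected TCP, so they really are about 30 mm higher. They now face the red face at (735,290) in the wrist crop. I'll push now.

servo_tool --deltas '[{"xyz": [-0.009, -0.076, 0], "yaw": 0}, {"xyz": [-0.009, -0.076, 0], "yaw": 0}, {"xyz": [-0.009, -0.076, 0], "yaw": 0}, {"xyz": [-0.006, -0.049, -0.001], "yaw": 0}]'

```text
t: 17.3
tcp_pos: [0.5338, 0.0278, 0.0769]
ee_rot: [-3.139, -0.0, -0.124]
ft_force: [0.7, 4.9, 3.9]
width: 0.0005
gripper_force: 2.5
```

servo_tool --deltas '[{"xyz": [-0.006, -0.049, -0.001], "yaw": 0}, {"xyz": [-0.006, -0.047, -0.014], "yaw": 0}]'

```text
t: 17.55
tcp_pos: [0.5325, 0.0157, 0.075]
ee_rot: [-3.141, -0.001, -0.123]
ft_force: [1.2, 4.4, 5.9]
width: 0.0003
gripper_force: 2.8
```

servo_tool --deltas '[{"xyz": [-0.006, -0.047, -0.014], "yaw": 0}, {"xyz": [-0.005, -0.042, -0.025], "yaw": 0}, {"xyz": [-0.005, -0.042, -0.025], "yaw": 0}]'

```text
t: 17.92
tcp_pos: [0.5309, -0.0013, 0.0674]
ee_rot: [3.141, -0.002, -0.124]
ft_force: [1.3, 2.7, 5.5]
width: 0.0003
gripper_force: 2.9
```

servo_tool --deltas '[{"xyz": [-0.004, -0.034, -0.036], "yaw": 0}, {"xyz": [-0.004, -0.034, -0.036], "yaw": 0}, {"xyz": [-0.003, -0.024, -0.043], "yaw": 0}, {"xyz": [-0.003, -0.024, -0.043], "yaw": 0}]'

```text
t: 18.42
tcp_pos: [0.5297, -0.0163, 0.0489]
ee_rot: [3.14, -0.003, -0.125]
ft_force: [2.0, 1.7, 8.0]
width: 0.0005
gripper_force: 4.4
```

servo_tool --deltas '[{"xyz": [-0.002, -0.012, -0.045], "yaw": 0}, {"xyz": [0, 0, 0], "yaw": 0}]'

```text
t: 18.68
tcp_pos: [0.5293, -0.0177, 0.0432]
ee_rot: [3.139, -0.003, -0.125]
ft_force: [2.3, 0.9, 5.6]
width: 0.0003
gripper_force: 2.8
```

servo_tool --deltas '[{"xyz": [0, 0, -0.025], "yaw": 0}, {"xyz": [0, 0, 0], "yaw": 0}]'

```text
t: 18.92
tcp_pos: [0.5295, -0.0183, 0.0407]
ee_rot: [3.139, -0.004, -0.125]
ft_force: [1.6, 0.4, 10.0]
width: 0.0008
gripper_force: 4.8
```

servo_tool --deltas '[{"xyz": [0, 0, -0.015], "yaw": 0}, {"xyz": [0, 0, 0], "yaw": 0}]'

```text
t: 19.18
tcp_pos: [0.53, -0.0188, 0.0399]
ee_rot: [3.139, -0.005, -0.125]
ft_force: [-0.6, -0.2, 18.7]
width: 0.0007
gripper_force: 9.3
```

servo_tool --deltas '[{"xyz": [0, 0, -0.01], "yaw": 0}, {"xyz": [0, 0, 0], "yaw": 0}]'

```text
t: 19.42
tcp_pos: [0.5303, -0.0191, 0.0394]
ee_rot: [3.139, -0.006, -0.126]
ft_force: [-2.2, -0.5, 24.8]
width: 0.0008
gripper_force: 12.3
```

The lever is on its stop. I'll lift clear and look.

servo_tool --deltas '[{"xyz": [0, 0, 0.1], "yaw": 0}, {"xyz": [0, 0, 0.3], "yaw": 0}, {"xyz": [0, 0.3, 0.3], "yaw": 0}, {"xyz": [0, 0.4, 0.1], "yaw": 0}, {"xyz": [0, 0.4, 0], "yaw": 0}, {"xyz": [0, 0.4, 0], "yaw": 0}, {"xyz": [0, 0.4, 0], "yaw": 0}, {"xyz": [0, 0, 0], "yaw": 0}, {"xyz": [0, 0, 0], "yaw": 0}]'

```text
t: 20.55
tcp_pos: [0.5278, 0.2105, 0.1323]
ee_rot: [3.139, -0.0, -0.125]
ft_force: [0.2, -1.3, 0.1]
width: 0.0006
gripper_force: 0.0
```

Run:
```python
from h import *
import cv2
st()
t=vision.snapshot("top")[:,:,::-1];sc=vision.snapshot("scene")[:,:,::-1]
f=lambda i:cv2.convertScaleAbs(cv2.resize(i,(400,400),interpolation=cv2.INTER_CUBIC),alpha=2)
cv2.imwrite("pics/c4.png",np.hstack([f(t[200:300,280:380]),f(sc[150:250,240:340])]))
cv2.imwrite("pics/top4.png",t)
o=cv2.imread("pics/top0.png")
for nm,(x0,y0,x1,y1) in dict(spa=(240,140,300,200),spb=(380,265,440,330),handle=(405,208,460,275),peg=(225,208,248,232)).items():
    print(nm,np.abs(cv2.blur(o[y0:y1,x0:x1],(3,3)).astype(int)-cv2.blur(t[y0:y1,x0:x1],(3,3))).mean().round(2),np.abs(cv2.blur(o[y0:y1,x0:x1],(3,3)).astype(int)-cv2.blur(t[y0:y1,x0:x1],(3,3))).max())
```

```text
20.55 [0.528 0.21  0.132] [ 3.139 -0.    -0.125] F [ 0.204 -1.314  0.122] M [ 0.001  0.156 -0.026] 0.001 0.0 j [-0.973  0.739  0.921  1.809 -0.708  0.964 -1.442] jt7 -0.002
spa 12.45 15
spb 12.33 15
handle 11.41 15
peg 22.4 69
```

View pics/c4.png

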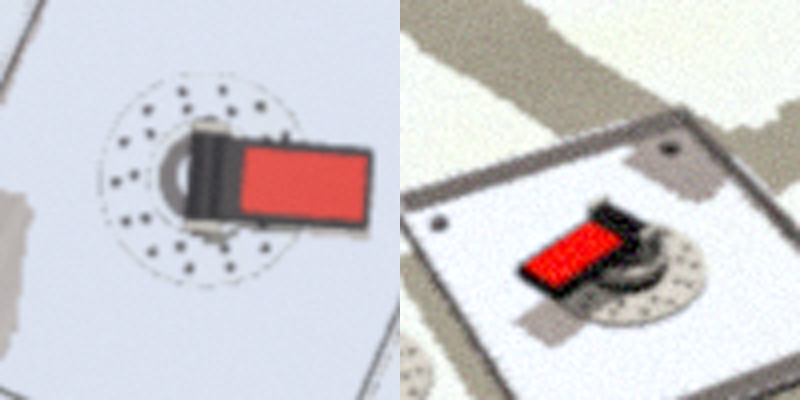

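The lever lies flat: its red face is up at (305,187) in the top crop, and it is level in the scene crop. The retainer's centre is unchanged at (207,180) in the top crop, the spare plates and handle haven't moved, and the tool is clear. I'll hand in.

```bash
python3 -c "from plant import ctrl;print(ctrl.finish_job())"
```

```text
the job is handed in; nothing more can be done
None
```

The job is handed in: the bolt is snug at about 0.23 N m, the lever is folded flat on its stop and released, and the retainer is still centred. The spare plates and lid handle show no change; the arm hid the locking peg in the last check, but it never touched it.

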